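# Close the filter drawer and set the sample carriage to the cone index

### The arm

A 7-joint arm with a two-finger parallel gripper is mounted at the origin on the work surface. World frame = base frame: x ahead of the robot, y to its left, z up, the work surface at z = 0. Lengths are in m, angles in degrees, forces in N, time in s.
With the tool pointing down it reaches from about 0.425 to 0.925 m from the base axis. Payload 6.8 kg.
Tool frame: the origin (TCP) lies at the very end of the fingers, on their centre line; the grasp point (between the pads) lies 19 mm behind it (bot.grasp_offset is the distance from the TCP to the grasp point, in m); z points along the fingers, y is the line along which they close (so a half turn about z gives the same grasp; the last joint's range is limited). The gripper opens to 88 mm and grips with 3 to 60 N. Pads are 20 mm wide; open, the fingers measure 115 mm over their backs; the gripper's body (75 mm by 178 mm) begins 61 mm behind the grasp point.
Start: joints at [67.431, 27.33, 1.283, 89.118, -0.659, 63.558, -4.761], TCP at [0.19, -0.648, 0.223] pointing down, gripper open.
Joint ranges: [-169.35, 169.35], [-19.33, 120.38], [-80.79, 83.38], [13.8, 139.57], [-78.32, 258.32], [9.67, 109.79], [-169.56, 169.56]. Speed limits (degrees/s): [136.94, 136.94, 180, 180, 180, 180, 180].

### API

Orientations are given as a 3x3 rotation matrix whose columns are the frame's x, y, z axes.
In Python, from cell import status, grab_frame, camera_model, workorder, bot gives the robot as it stands. The module is installed in compiled form; this text tells all that it offers.
- The arm moves only by the tool play_rows, never from a script. Its argument "increments" is a list that holds one entry, the list of rows, each a list of 5 numbers: the opening, from 0 (shut) to 1 (fully open), then the shift along the tool's x, y, z in cm, then the turn about the tool's z in rad. In form: [[[grip, dx, dy, dz, twist], ...]]. A call has 1 to 5 rows; each row is the pose to reach, as a shift and turn from the pose commanded when the call began, along the tool's axes at that moment; what a row does not reach only later rows make up. A row lasts 1/10 s, in which the tool goes at most 50 mm and 8.59 degrees, less where a joint would pass 70% of its speed; a pose out of reach is approached as far as the arm can. A call with a gripper value outside its range is refused whole. The fingers move at their own pace and stop on an object; the grip force is fixed at half the most. Time passes only in rows, so rows that repeat a pose let the fingers close. It gives the time, the measured TCP pose, the force, the opening and the grip force at its end, in the units of the state.
- status.get_obs(): the state, without advancing time (a new reading comes with each control period).
- grab_frame(name): name is "scene" or "top" or "wrist"; returns (picture, depth): 480x640x3 uint8, red, green, blue; 480x640 float32, m along the optical axis (not along the pixel's ray), 0 where there is no reading.
- camera_model(name): a dict with "intrinsics" (3x3 intrinsics, pixels), "R" (3x3) and "t" (3): a world point X has camera coordinates R X + t. Camera axes: x right, y down, z forward; pixel columns grow to the right and rows downward; lengths in m; the calibration is good to about 2 mm. The wrist camera is an equidistant fisheye: a pixel r from the principal point sees the ray r / f radians off the axis. A picture is of the moment at which its call begins: read the wrist's pose just before it. camera_model takes no time and is no camera call; for the wrist camera it gives the pose at the moment of the call.
- workorder.close_job(): hands the job in; it is judged then, once.
The state is a dict: "time": time; "qpos": joint angles; "dq": joint speeds; "tau": joint torques, N m; "tcp_pos": TCP position; "ee_rot": TCP orientation; "contact_force": force on the tool from outside, world axes, zero at the start; "moment": the same for the moment, N m; "gripper_width": opening from 0.0 (shut) to 1.0 (fully open); "gripper_force": force on a finger pad.
Only numpy, scipy, OpenCV 4.12 (cv2) and the standard library are available. Lean on these libraries where they do the work, as an engineer would, in place of code of your own. Each camera call takes 0.05 s, during which the arm holds its last target. There are 200 camera calls.

### The job

Get the light bench ready for a reading: first push the open filter drawer fully home, then slide the sample carriage along its rods until its upright pointer stands in line with the pointed (cone) index clamped on the scale bar - not the ball-topped one. Its leaning black handle is beyond the light bar; leave the jars, bottles and other loose things standing where they are.

Things in the scene. Friction and masses are not known exactly. Their poses are not given: they have to be found in the camera images.
- bench: fixed slide bench: aluminium base 200 (x) x 460 (y) x 14 with two steel rods along y that carry the sample carriage. Origin: centre of the underside; x points away from the robot, y along the rods. End blocks at y = +-195 rise to z = 54. Along the base's near side (to the robot) runs a dark scale bar, x from -94 to -62, top at z = 50, with the two indexes on it
- light_bar (a point): middle of the lower far edge of the white light bar that runs over the whole length of the bench: 40 (x) x 460 (y) x 62 tall, its underside 130 above the table, on posts at the bench's two ends. Axes as the bench's; the bar extends 40 towards the robot (-x) from this point and 62 up
- carriage (a joint): position (m) of the sample carriage along the bench's +y, 0 at mid-length, stops at +-0.125; it stays where it is left (2.5 N of friction). A steel block 100 (x) x 80 (y) x 30, its top at bench z = 52, with a round white sample dish on it up to z = 72, a black handle on its far side (+x) and a pointer on its near side (-x)
- carriage_grip (a point): point to grip, on the axis of the carriage's handle, 91 above the table: a black round rod, 18 diameter, 75 long, leaning 35 degrees from vertical away from the robot (top to bench +x). It rises from the carriage's far edge 55 below this point (along the rod) and ends 29 beyond it. The light bar overhangs from 14 nearer the robot, so the tool must come tilted, along the rod. Axes as the bench's
- carriage_pointer (a point): middle of the top edge of the carriage's pointer, on its side nearest the robot: an upright black plate 4 thick (y), 8 deep (x), 60 tall, top at bench z = 105. Axes as the bench's
- index_cone: the target index: a clamp block 30 (x) x 36 (y) x 24 with an upright steel cone on it (34 base diameter, point 84 above the origin), fixed on the scale bar beside the pointer's track. Origin: centre of the block's underside, below the cone's point; axes as the bench's, y along the rods. In line = pointer at the same y in this frame. May be on either side of the carriage
- index_ball: the other index, not to be used: a like block with a steel ball (36 diameter) on a thin post, 84 tall. Origin: centre of the block's underside
- filter_unit: fixed white filter housing, 200 (x) x 170 (y) x 100 tall, left of the bench. Origin: centre of the underside; front with the drawer faces its -x (to the robot); x points to its back
- filter_unit_drawer0 (a joint): opening of the blue-fronted drawer (m): 0 fully home, grows as it is pulled out along the unit's -x; runs with about 1 N of friction, no spring
- filter_unit_drawer0_handle (a point): middle of the drawer's steel bar handle, 85 long along y, 11 diameter, 35 in front of the drawer's front face, 62 above the table; moves with the drawer. Axes as the unit's
- amber_jar: bystander: amber screw jar, 56 diameter x 75 tall, standing between the bench and the filter unit. Origin: underside centre
- dish: bystander: white porcelain bowl, 76 diameter x 30 tall, beyond the bench. Origin: underside centre
- wash_bottle: bystander: white plastic bottle, 68 diameter x 170 tall, to the right of the bench. Origin: underside centre
- glass_bottle: bystander: clear glass bottle, 72 diameter x 150 tall, right of the bench towards the back. Origin: underside centre
- notepad: bystander: paper pad 100 x 140 x 14, beyond the bench on the right. Origin: underside centre
- driver: bystander: screwdriver lying front left. Origin: underside centre of the grip's axis
- beaker: bystander: glass beaker, 76 diameter x 100 tall, left of the filter unit. Origin: underside centre

How it is judged:
By the outcome, as a careful person would: the job done as asked, in the order asked, and still so for the second after the job is handed in, with the robot touching nothing.
It also fails if it takes over 51 s, if anything falls off the work surface, if the arm or the gripper's body presses on something with over 40 N, if the wrist force passes 120 N, or if a joint passes its speed limit or range.

## Working session

There is one attempt and no reset: what is moved stays moved. The work goes in short steps, Python scripts to look and compute and a tool call to move; the robot and the scene stay as the last step left them, time stands still between calls to the robot, and variables do not carry over. Pictures are saved under pics/ and viewed, at most 12 in all, crops included, and the job is handed in when it is done.

Besides the shell and the picture viewer there is one more tool, called after ">>>" as name(argument=value, ...) on one line, values as JSON. play_rows: Moves the arm, as the interface text tells. Its arguments: {"type":"object","properties":{"increments":{"type":"array"}},"required":["increments"]}

```bash
mkdir -p pics; cat > h.py <<'E'
import numpy as np, cv2
from cell import status, grab_frame, camera_model, workorder, bot
def cloud(n, save=None):
    m=camera_model(n); im,d=grab_frame(n)
    if save: cv2.imwrite('pics/'+save, im[:,:,::-1])
    K=np.array(m['intrinsics']);R=np.array(m['R']);t=np.array(m['t'])
    v,u=np.mgrid[:480,:640]
    c=np.stack([(u-K[0,2])/K[0,0]*d,(v-K[1,2])/K[1,1]*d,d],-1)
    return im,d,(c-t)@R
E
python3 - <<'E'
from h import *
o=status.get_obs(); print({k:np.round(v,3).tolist() for k,v in o.items()})
for n in('top','scene'):
    im,d,P=cloud(n,n+'0.png'); np.savez(n+'0.npz',im=im,d=d,P=P); print(n,camera_model(n)['t'],(d>0).mean())
    print(np.round(camera_model(n)['R'],3))
E
```

```text
{'time': 0.0, 'qpos': [67.432, 27.376, 1.28, 89.178, -0.658, 63.557, -4.763], 'dq': [0.037, -0.063, 0.033, -0.029, 0.077, 0.01, 0.053], 'tau': [-0.0, -58.285, 1.535, -27.261, -0.054, 0.017, 0.0], 'tcp_pos': [0.19, -0.647, 0.222], 'ee_rot': [[0.959, 0.282, -0.001], [0.282, -0.959, 0.002], [-0.0, -0.002, -1.0]], 'contact_force': [0.572, -0.241, 0.127], 'moment': [-0.03, 0.021, -0.039], 'gripper_force': 0.0, 'gripper_width': 1.005}
top [0.04141784 0.59498734 1.58039519] 0.9961295572916666
[[-0.018 -1.    -0.01 ]
 [-0.992  0.019 -0.123]
 [ 0.124  0.008 -0.992]]
scene [-0.39376424 -0.24977191  2.03195719] 0.9959114583333334
[[ 0.644  0.765  0.018]
 [ 0.581 -0.474 -0.661]
 [-0.498  0.436 -0.75 ]]
```

View pics/top0.png

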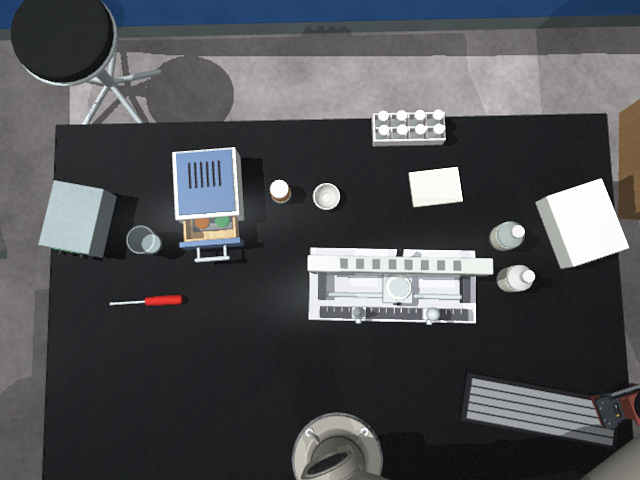

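View pics/scene0.png

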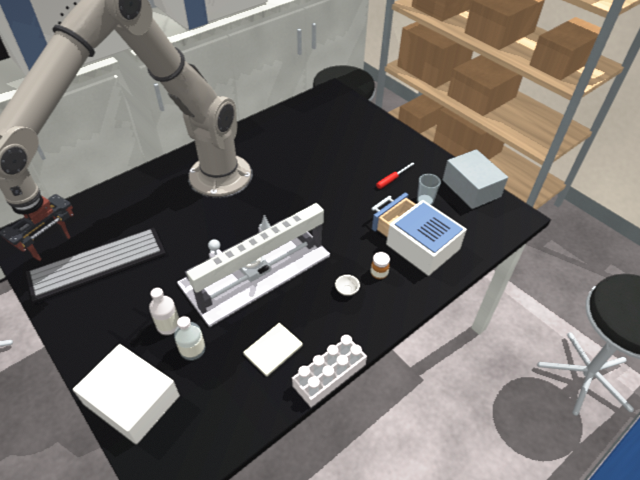

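The top view shows the drawer handle at about (212,256), the cone at (358,314), the ball at (432,314), and the carriage dish at (398,288). The pointer and handle are close to the carriage. Next I'll measure these from depth.

```bash
python3 - <<'E'
from h import *
z=np.load('top0.npz');P=z['P'];im=z['im'];Z=P[...,2]
def st(n,m):
    q=P[m]; print(n,m.sum(),'min',np.round(q.min(0),4),'max',np.round(q.max(0),4),'med',np.round(np.median(q,0),4))
def box(a,b,c,d):
    m=np.zeros(Z.shape,bool); m[b:d,a:c]=1; return m
st('table',box(250,350,300,400))
st('housing',box(165,140,245,225)&(Z>.09)&(Z<.11))
st('handle',box(190,246,235,265)&(Z>.05)&(Z<.075))
b=box(170,228,250,252)&(im[...,2].astype(int)-im[...,0]>40);st('bluefront',b)
bar=box(300,245,500,280)&(Z>.18)&(Z<.2); st('bar',bar)
q=P[bar]; r=cv2.minAreaRect(q[:,:2].astype(np.float32)*1000);print(r)
sc=box(300,290,490,330)
st('cone',box(345,300,372,325)&(Z>.08)); st('ball',box(420,300,445,325)&(Z>.09))
for n,B in(('cone',box(345,300,372,325)),('ball',box(420,300,445,325))):
    q=P[B];i=np.argsort(-q[:,2])[:6];print(n,np.round(q[i],4).tolist())
st('dish',box(380,270,420,305)&(Z>.062)&(Z<.08))
st('block',box(375,270,420,310)&(Z>.047)&(Z<.057))
st('pointer',box(380,295,418,322)&(Z>.08)&(Z<.115))
st('baseplate',box(300,240,490,330)&(Z>.009)&(Z<.02))
st('scale',box(300,290,490,330)&(Z>.046)&(Z<.053))
st('handleC',box(385,240,425,262)&(Z>.06)&(Z<.125))
a=cv2.resize(im[235:335,295:505],None,fx=3.8,fy=3.8,interpolation=cv2.INTER_CUBIC)
cv2.imwrite('pics/c1.png',a[:,:,::-1])
E
```

```text
table 2500 min [ 0.1576  0.0171 -0.0134] max [0.3959 0.2342 1.6421] med [ 0.2252  0.1648 -0.0005]
housing 3999 min [0.6462 0.2478 0.09  ] max [0.8414 0.428  0.11  ] med [0.7409 0.336  0.104 ]
handle 222 min [0.5351 0.2801 0.0503] max [0.5775 0.3868 0.0743] med [0.5459 0.3345 0.0647]
bluefront 330 min [ 0.3959  0.0171 -0.0072] max [0.5958 0.4343 1.6421] med [0.5832 0.3303 0.0862]
bar 2994 min [ 0.4809 -0.3959  0.1802] max [0.5347 0.0632 0.1999] med [ 0.5074 -0.1651  0.1912]
((507.87030029296875, -166.1771240234375), (459.59228515625, 40.58563232421875), 87.74166870117188)
cone 106 min [ 0.3755 -0.0794  0.0801] max [0.407  0.0171 1.6421] med [ 0.3913 -0.0638  0.0961]
ball 157 min [ 0.3675 -0.2694  0.1114] max [0.4007 0.0171 1.6421] med [ 0.3851 -0.2513  0.1281]
cone [[0.3959, 0.0171, 1.6421], [0.3959, 0.0171, 1.6421], [0.3959, 0.0171, 1.6421], [0.3959, 0.0171, 1.6421], [0.3913, -0.0659, 0.1354], [0.3913, -0.0638, 0.1266]]
ball [[0.3959, 0.0171, 1.6421], [0.3959, 0.0171, 1.6421], [0.3959, 0.0171, 1.6421], [0.3903, -0.2563, 0.137], [0.3803, -0.2509, 0.1365], [0.3804, -0.2484, 0.1363]]
dish 430 min [ 0.4103 -0.206   0.062 ] max [ 0.4903 -0.1408  0.0799] med [ 0.4559 -0.1724  0.0696]
block 387 min [ 0.3961 -0.2291  0.047 ] max [ 0.492  -0.1113  0.057 ] med [ 0.4297 -0.1656  0.0509]
pointer 9 min [ 0.4099 -0.1758  0.0801] max [ 0.4338 -0.1698  0.1023] med [ 0.4129 -0.1702  0.099 ]
baseplate 4279 min [ 0.3486 -0.4267  0.009 ] max [0.5822 0.0902 0.02  ] med [ 0.4585 -0.1323  0.0137]
scale 1152 min [ 0.3645 -0.3689  0.046 ] max [0.452  0.0391 0.053 ] med [ 0.3915 -0.1624  0.0496]
handleC 63 min [ 0.5378 -0.1859  0.086 ] max [ 0.5618 -0.1682  0.1197] med [ 0.5481 -0.176   0.1094]
```

View pics/c1.png

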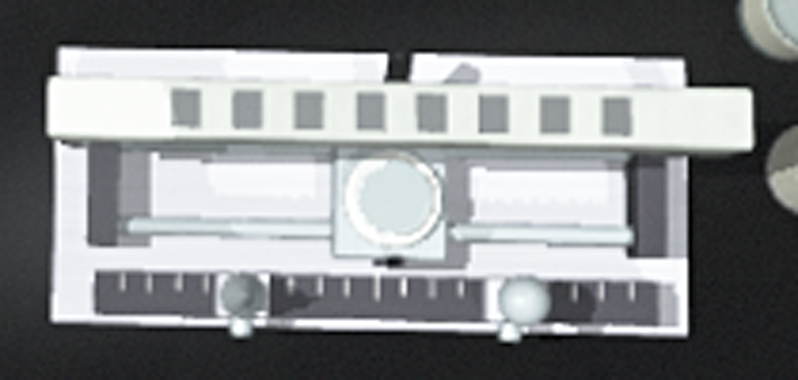

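>>> play_rows(increments=[[[0,19,-14,-6,0.325],[0,19,-14,-6,0.325],[0,19,-14,-6,0.325],[0,19,-14,-6,0.325],[0,19,-14,-6,0.325]]])

```text
time: 0.6
tcp_pos: [0.3346, -0.4573, 0.283]
ee_rot: [[0.999, -0.038, 0.0], [-0.038, -0.999, 0.0], [0.0, -0.0, -1.0]]
contact_force: [0.9, -0.1, 0.0]
gripper_width: 0.584
gripper_force: 0.0
```

```bash
python3 - <<'E'
from h import *
o=status.get_obs();print(o['time'],np.round(o['tcp_pos'],4),np.round(o['ee_rot'],3).tolist())
z=np.load('top0.npz');P=z['P'];Z=P[...,2];m=np.zeros(Z.shape,bool);m[140:225,165:245]=1
r=cv2.minAreaRect(P[m&(Z>.097)&(Z<.108)][:,:2].astype(np.float32)*1000);print(r)
m[:]=0;m[246:265,190:235]=1;q=P[m&(Z>.055)&(Z<.072)];q=q[q[:,0]<.552]
print(np.polyfit(q[:,1],q[:,0],1),np.round(q.min(0),3),np.round(q.max(0),3))
E
```

```text
0.6 [ 0.3346 -0.4573  0.283 ] [[0.999, -0.038, 0.0], [-0.038, -0.999, 0.0], [0.0, -0.0, -1.0]]
((743.74755859375, 338.3310852050781), (186.75563049316406, 171.38150024414062), 3.4839134216308594)
[-0.04796592  0.55864111] [0.535 0.28  0.055] [0.552 0.373 0.072]
```

>>> play_rows(increments=[[[0,9,-22,0,0],[0,9,-22,0,0],[0,9,-22,0,0],[0,9,-22,0,0],[0,9,-22,0,0]]])

```text
time: 1.1
tcp_pos: [0.4325, -0.2401, 0.2826]
ee_rot: [[0.999, -0.037, -0.0], [-0.037, -0.999, 0.0], [-0.0, -0.0, -1.0]]
contact_force: [0.1, 0.1, 0.1]
gripper_width: 0.13
gripper_force: 0.0
```

>>> play_rows(increments=[[[0,2,-24.5,0,0],[0,2,-24.5,0,0],[0,2,-24.5,0,0],[0,2,-24.5,0,0],[0,2,-24.5,0,0]]])

```text
time: 1.6
tcp_pos: [0.4609, 0.0029, 0.2826]
ee_rot: [[0.999, -0.039, 0.0], [-0.039, -0.999, -0.0], [0.0, 0.0, -1.0]]
contact_force: [1.0, -1.1, 0.2]
gripper_width: 0.002
gripper_force: 0.0
```

>>> play_rows(increments=[[[0,1,-24.5,5,-0.1],[0,1,-24.5,5,-0.1],[0,1,-24.5,5,-0.1],[0,1,-24.5,5,-0.1],[0,1,-24.5,5,-0.1]]])

```text
time: 2.1
tcp_pos: [0.4806, 0.2464, 0.2321]
ee_rot: [[0.998, 0.06, -0.0], [0.06, -0.998, -0.0], [-0.0, 0.0, -1.0]]
contact_force: [0.3, -0.3, 0.1]
gripper_width: 0.003
gripper_force: 0.0
```

>>> play_rows(increments=[[[0,1.9,-7.8,10,0],[0,1.9,-7.8,10,0],[0,1.9,-7.8,18.7,0],[0,1.9,-7.8,18.7,0],[0,1.9,-7.8,18.7,0]]])

```text
time: 2.6
tcp_pos: [0.4915, 0.3221, 0.0402]
ee_rot: [[0.998, 0.062, -0.008], [0.062, -0.998, -0.005], [-0.008, 0.005, -1.0]]
contact_force: [-0.6, -0.4, 0.1]
gripper_width: 0.005
gripper_force: 0.0
```

```bash
python3 - <<'E'
from h import *
im,d,P=cloud('top')
o=status.get_obs();print(np.round(o['tcp_pos'],4),o['contact_force'])
a=cv2.resize(im[140:340,120:390],None,fx=2.9,fy=2.9,interpolation=cv2.INTER_CUBIC)
cv2.imwrite('pics/d1.png',a[:,:,::-1])
E
```

```text
[0.4923 0.3224 0.0415] [-0.07862725  1.52766425 -0.63034508]
```

View pics/d1.png

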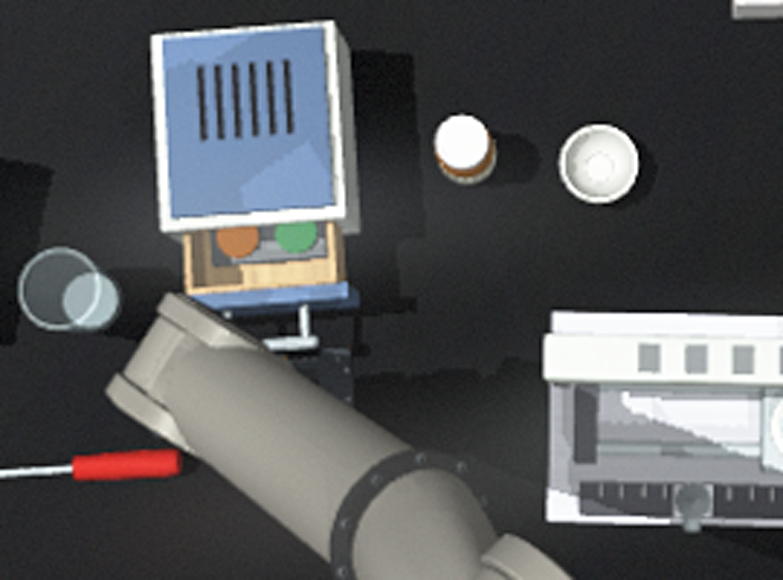

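The crop shows the closed gripper just in front of the handle (about 290,343). The drawer is open by about 60 px and the bystanders are clear. Now I'll push.

>>> play_rows(increments=[[[0,2,0,0,0],[0,3,0,0,0],[0,4,0,0,0],[0,5,0,0,0],[0,6,0,0,0]]])

```text
time: 3.15
tcp_pos: [0.5559, 0.3275, 0.0467]
ee_rot: [[0.998, 0.061, 0.001], [0.061, -0.998, 0.001], [0.001, -0.0, -1.0]]
contact_force: [-0.5, 0.5, 1.5]
gripper_width: 0.007
gripper_force: 0.7
```

>>> play_rows(increments=[[[0,0.6,0,0,0],[0,1.2,0,0,0],[0,1.8,0,0,0],[0,2.1,0,0,0],[0,2.1,0,0,0]]])

```text
time: 3.65
tcp_pos: [0.5765, 0.3286, 0.0456]
ee_rot: [[0.998, 0.06, 0.0], [0.06, -0.998, 0.0], [0.0, -0.0, -1.0]]
contact_force: [-0.3, -0.3, -0.4]
gripper_width: 0.006
gripper_force: 0.0
```

>>> play_rows(increments=[[[0,0.3,0,0,0],[0,0.6,0,0,0],[0,0.9,0,0,0],[0,0.9,0,0,0],[0,0.9,0,0,0]]])

```text
time: 4.15
tcp_pos: [0.5852, 0.3292, 0.0457]
ee_rot: [[0.998, 0.061, 0.0], [0.061, -0.998, 0.0], [0.0, -0.0, -1.0]]
contact_force: [-0.9, 0.2, -0.2]
gripper_width: 0.006
gripper_force: 0.2
```

>>> play_rows(increments=[[[0,0.2,0,0,0],[0,0.4,0,0,0],[0,0.5,0,0,0],[0,0.5,0,0,0],[0,0.5,0,0,0]]])

```text
time: 4.65
tcp_pos: [0.5853, 0.3293, 0.0456]
ee_rot: [[0.998, 0.062, -0.007], [0.062, -0.998, -0.003], [-0.008, 0.003, -1.0]]
contact_force: [-13.5, -3.5, 9.5]
gripper_width: 0.007
gripper_force: 6.9
```

Contact force jumped to 13.5 N with no further travel, so the drawer is against its stop. I'll back off and check.

>>> play_rows(increments=[[[0,-2,0,0,0],[0,-5,0,0,0],[0,-6,0,-5,0],[0,-6,0,-10,0],[0,-6,0,-15,0]]])

```text
time: 5.15
tcp_pos: [0.5296, 0.3258, 0.1966]
ee_rot: [[0.998, 0.062, 0.0], [0.062, -0.998, -0.0], [0.0, 0.0, -1.0]]
contact_force: [1.3, -0.6, 0.5]
gripper_width: 0.003
gripper_force: 0.0
```

>>> play_rows(increments=[[[0,0,24,-9,0.1],[0,0,24,-9,0.1],[0,0,24,-9,0.1],[0,0,24,-9,0.1],[0,0,24,-9,0.1]]])

```text
time: 5.65
tcp_pos: [0.5444, 0.0902, 0.2837]
ee_rot: [[0.999, -0.039, 0.002], [-0.039, -0.999, -0.0], [0.002, 0.0, -1.0]]
contact_force: [0.3, -0.4, 0.6]
gripper_width: 0.005
gripper_force: 0.0
```

```bash
python3 - <<'E'
from h import *
im,d,P=cloud('top');Z=P[...,2];np.savez('top1.npz',im=im,d=d,P=P)
def box(a,b,c,d):
    m=np.zeros(Z.shape,bool); m[b:d,a:c]=1; return m
q=P[box(190,205,240,260)&(Z>.055)&(Z<.072)]; print('handle',len(q),np.round(np.median(q,0),3),q[:,0].min())
b=box(165,140,250,260)&(im[...,2].astype(int)-im[...,0]>40)&(Z<.085)&(Z>.02);q=P[b];print('front',len(q), np.round(np.median(q,0),3) if len(q) else '')
cv2.imwrite('pics/t2.png',im[:,:,::-1])
o=status.get_obs();print(np.round(o['tcp_pos'],4))
E
```

```text
handle 234 [0.606 0.327 0.065] 0.5946518066892886
front 130 [0.642 0.329 0.083]
[0.5469 0.0806 0.2864]
```

View pics/t2.png

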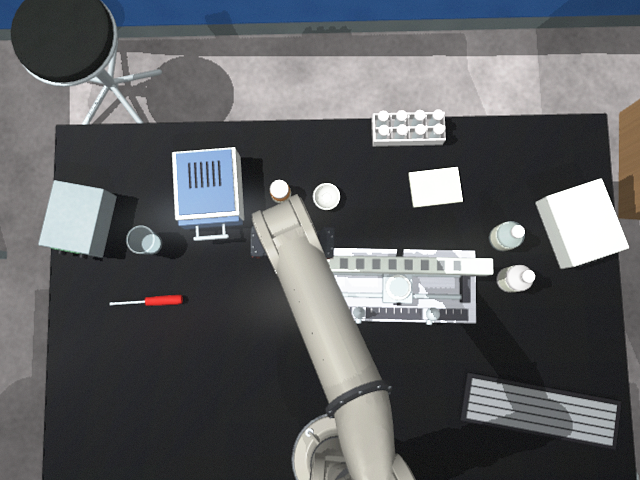

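The top view shows the drawer closed flush: its front is at x = 0.642, against a housing front of about 0.644. The bystanders are unmoved. Next I go beyond the light bar, beside the handle.

>>> play_rows(increments=[[[0,3.5,23,0,0],[0,3.5,23,0,0],[0,3.5,23,0,0],[0,3.5,23,0,0],[0,3.5,23,0,0]]])

```text
time: 6.2
tcp_pos: [0.5702, -0.1436, 0.2827]
ee_rot: [[0.999, -0.043, 0.001], [-0.043, -0.999, -0.002], [0.001, 0.002, -1.0]]
contact_force: [0.1, -0.7, -0.3]
gripper_width: 0.009
gripper_force: 0.0
```

>>> play_rows(increments=[[[0,0,8.7,4,0],[0,0,8.7,4,0],[0,0,8.7,4,0],[0,0,8.7,4,0],[0,0,8.7,4,0]]])

```text
time: 6.7
tcp_pos: [0.5677, -0.2242, 0.2432]
ee_rot: [[0.999, -0.037, 0.001], [-0.037, -0.999, 0.0], [0.001, -0.001, -1.0]]
contact_force: [0.7, 0.0, -0.6]
gripper_width: 0.003
gripper_force: 0.0
```

```bash
python3 - <<'E'
from h import *
o=status.get_obs();m=camera_model('wrist');im,d=grab_frame('wrist');np.savez('w0.npz',im=im,d=d,**{k:np.array(m[k]) for k in('intrinsics','R','t')})
cv2.imwrite('pics/w0.png',im[:,:,::-1]);print(np.round(o['tcp_pos'],4),m)
p=o['tcp_pos'];print('uv',p[0]*.999-p[1]*.039,p[0]*.039+p[1]*.999)
E
```

```text
[ 0.5677 -0.2242  0.2432] {'intrinsics': array([[371.64829954,   0.        , 316.40750097],
       [  0.        , 371.64829954, 232.10234642],
       [  0.        ,   0.        ,   1.        ]]), 'R': array([[-3.71491893e-02, -9.99309601e-01, -5.09806677e-04],
       [-9.62740104e-01,  3.56529664e-02,  2.68067824e-01],
       [-2.67864574e-01,  1.04493137e-02, -9.63399908e-01]]), 't': array([-0.20294   ,  0.51764789,  0.56402444])}
uv 0.5758334004304894 -0.20185291302313813
```

View pics/w0.png

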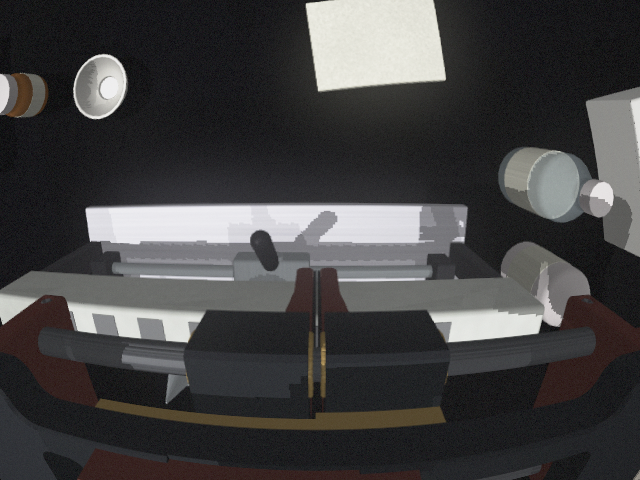

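The wrist view shows the black handle with its top at (261,238), left of the closed fingers (318,275). The light bar's far edge runs along row ~275 and the area around the handle is free.

```bash
cat >> h.py <<'E'
def wcloud(im,d,K,R,t):
    v,u=np.mgrid[:480,:640]; a=(u-K[0,2])/K[0,0]; b=(v-K[1,2])/K[1,1]; r=np.hypot(a,b)+1e-9
    s=np.tan(np.minimum(r,1.5))/r; c=np.stack([a*s*d,b*s*d,d],-1); P=(c-t)@R
    return np.stack([P[...,0]*.999-P[...,1]*.039,P[...,0]*.039+P[...,1]*.999,P[...,2]],-1)
E
python3 - <<'E'
from h import *
z=np.load('w0.npz');P=wcloud(z['im'],z['d'],z['intrinsics'],z['R'],z['t']);Z=P[...,2];im=z['im']
m=np.zeros(Z.shape,bool);m[228:272,245:285]=1
q=P[m&(Z>.07)&(Z<.13)&(im.max(2)<90)];print(len(q),np.round(q.min(0),4),np.round(q.max(0),4))
for lo in np.arange(.07,.125,.01):
    s=q[(q[:,2]>lo)&(q[:,2]<=lo+.01)]
    if len(s): print(round(lo,2),len(s),'u',s[:,0].min().round(4),s[:,0].max().round(4),'v',s[:,1].min().round(4),s[:,1].max().round(4))
m[:]=0;m[265:300,60:280]=1
q=P[m&(Z>.18)&(Z<.2)];
for a,b in((-.15,-.1),(-.2,-.15),(-.1,-.05),(-.05,0)):
    s=q[(q[:,1]>a)&(q[:,1]<b)]
    if len(s): print('bar far',a,np.percentile(s[:,0],[98,100]).round(4),np.median(s[:,2]))
E
```

```text
617 [ 0.5241 -0.1639  0.0701] [ 0.5691 -0.1472  0.1173]
0.07 64 u 0.5241 0.5414 v -0.1636 -0.1473
0.08 69 u 0.5308 0.5472 v -0.1638 -0.1479
0.09 86 u 0.5377 0.5531 v -0.1639 -0.1474
0.1 112 u 0.5457 0.5689 v -0.163 -0.148
0.11 286 u 0.5517 0.5691 v -0.1626 -0.1472
bar far -0.05 [0.5354 0.5355] 0.18171998900470301
```

>>> play_rows(increments=[[[0,0,0,4,0],[0,0,0,8,0],[0,0,0,11,0],[0,0,0,11,0],[0,0,0,11,0]]])

```text
time: 7.25
tcp_pos: [0.5677, -0.2247, 0.1336]
ee_rot: [[0.999, -0.037, 0.001], [-0.037, -0.999, 0.0], [0.001, -0.0, -1.0]]
contact_force: [-0.3, -0.0, -0.1]
gripper_width: 0.004
gripper_force: 0.0
```

```bash
python3 - <<'E'
from h import *
o=status.get_obs();p=o['tcp_pos'];print('uv',p[0]*.999-p[1]*.039,p[0]*.039+p[1]*.999,p[2],o['contact_force'])
m=camera_model('wrist');im,d=grab_frame('wrist');P=wcloud(im,d,np.array(m['intrinsics']),np.array(m['R']),np.array(m['t']));Z=P[...,2]
cv2.imwrite('pics/w1.png',im[:,:,::-1])
q=P[(Z>.085)&(Z<.13)&(im.max(2)<90)&(P[...,0]>.53)&(P[...,0]<.6)&(P[...,1]>-.175)&(P[...,1]<-.13)]
print(len(q),np.round(q.min(0),4),np.round(q.max(0),4))
q=P[(Z>.13)&(Z<.195)&(im.min(2)>100)&(P[...,0]>.5)&(P[...,0]<.56)&(P[...,1]>-.15)&(P[...,1]<0)]
print(len(q),np.percentile(q[:,0],[50,90,98,100]).round(4))
E
```

```text
uv 0.5759201413752906 -0.2023504137426298 0.13362116862450113 [-0.2995608  -0.0498161  -0.11746009]
915 [ 0.5404 -0.1638  0.0854] [ 0.569  -0.1466  0.1172]
2781 [0.5344 0.535  0.5354 0.536 ]
```

View pics/w1.png

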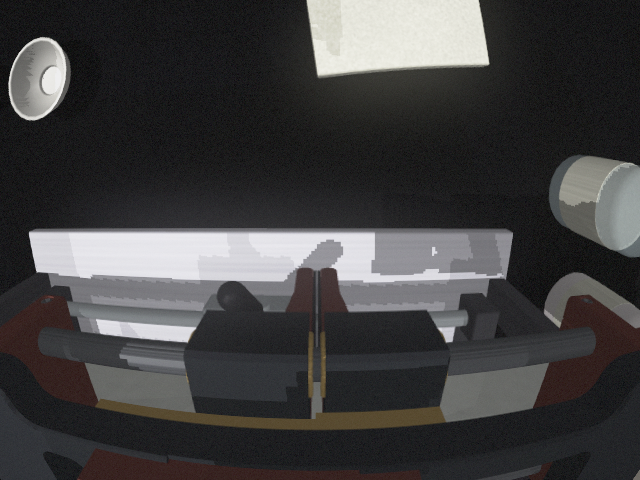

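The handle tip is at (235,295), left of the fingers. The bar edge measures u = 0.535, which leaves the gripper body about 3 mm clearance. I'll descend and push along +y (tool −y).

>>> play_rows(increments=[[[0,0,0,1,0],[0,0,0,2,0],[0,0,0,3.2,0],[0,0,0,3.2,0],[0,0,0,3.2,0]]])

```text
time: 7.8
tcp_pos: [0.5665, -0.2258, 0.1]
ee_rot: [[0.999, -0.039, -0.001], [-0.039, -0.999, 0.0], [-0.001, -0.0, -1.0]]
contact_force: [0.7, -0.7, 0.4]
gripper_width: 0.005
gripper_force: 0.0
```

>>> play_rows(increments=[[[0,0,-1,0,0],[0,0,-2,0,0],[0,0,-3,0,0],[0,0,-3.5,0,0],[0,0,-4,0,0]]])

```text
time: 8.3
tcp_pos: [0.5696, -0.1861, 0.1012]
ee_rot: [[0.999, -0.039, 0.003], [-0.039, -0.999, -0.001], [0.003, 0.001, -1.0]]
contact_force: [1.6, -3.2, -0.1]
gripper_width: 0.005
gripper_force: 2.1
```

```bash
cat > look.py <<'E'
from h import *
o=status.get_obs();p=o['tcp_pos'];print('t',o['time'],'uvz',np.round([p[0]*.999-p[1]*.039,p[0]*.039+p[1]*.999,p[2]],4),o['contact_force'])
m=camera_model('wrist');im,d=grab_frame('wrist');P=wcloud(im,d,np.array(m['intrinsics']),np.array(m['R']),np.array(m['t']));Z=P[...,2]
np.savez('wl.npz',im=im,d=d)
q=P[(Z>.085)&(Z<.13)&(im.max(2)<90)&(P[...,0]>.53)&(P[...,0]<.6)&(P[...,1]>p[0]*.039+p[1]*.999+.0135)]
print(len(q),np.round(q.min(0),4),np.round(q.max(0),4))
E
python3 look.py
```

```text
t 8.3 uvz [ 0.5762 -0.1637  0.1012] [ 1.5949985  -3.20414376 -0.06282024]
19 [ 0.5677 -0.1486  0.1039] [ 0.5694 -0.145   0.1082]
```

>>> play_rows(increments=[[[0,0,-0.8,0,0],[0,0,-1.6,0,0],[0,0,-2.4,0,0],[0,0,-3.2,0,0],[0,0,-4,0,0]]])

```text
time: 8.85
tcp_pos: [0.5709, -0.1458, 0.101]
ee_rot: [[0.999, -0.039, 0.002], [-0.039, -0.999, -0.0], [0.002, 0.0, -1.0]]
contact_force: [3.9, -3.1, 0.9]
gripper_width: 0.005
gripper_force: 2.6
```

>>> play_rows(increments=[[[0,0,-0.8,0,0],[0,0,-1.6,0,0],[0,0,-2.4,0,0],[0,0,-3.2,0,0],[0,0,-4,0,0]]])

```text
time: 9.35
tcp_pos: [0.5724, -0.1058, 0.101]
ee_rot: [[0.999, -0.039, 0.002], [-0.039, -0.999, -0.0], [0.002, 0.0, -1.0]]
contact_force: [3.9, -2.6, 0.4]
gripper_width: 0.003
gripper_force: 2.6
```

```bash
python3 look.py; python3 - <<'E'
from h import *
im,d,P=cloud('top');cv2.imwrite('pics/t3.png',cv2.resize(im[220:340,290:500],None,fx=3.5,fy=3.5)[:,:,::-1])
E
```

```text
t 9.35 uvz [ 0.576  -0.0834  0.101 ] [ 3.86385283 -2.56366259  0.39848297]
36 [ 0.5322 -0.0683  0.1041] [0.5694 0.0217 0.13  ]
```

View pics/t3.png

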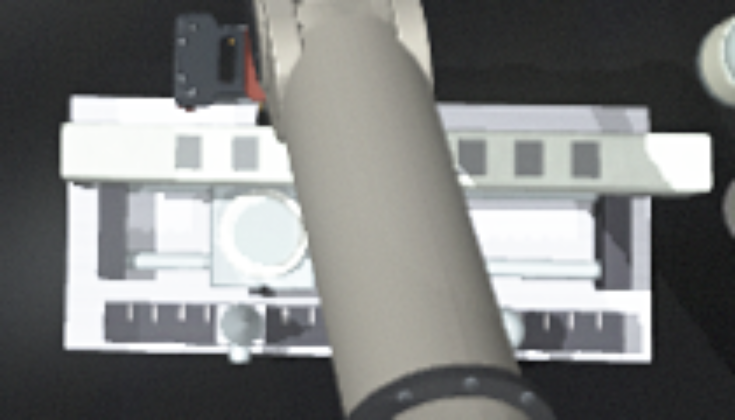

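The pointer (crop 262,292) is now right of the cone (240,322) and both stay visible. I'll measure the remaining offset by casting rays.

```bash
cat > meas.py <<'E'
from h import *
m=camera_model('top');K=np.array(m['intrinsics']);R=np.array(m['R']);t=np.array(m['t']);C=-R.T@t
ims=[];Ds=[]
for _ in range(4):
    im,d=grab_frame('top');ims.append(im.astype(float));Ds.append(d)
im=np.mean(ims,0);d=np.mean(Ds,0)
v,u=np.mgrid[:480,:640]
ray=np.stack([(u-K[0,2])/K[0,0],(v-K[1,2])/K[1,1],np.ones_like(u)],-1)@R
P=C+ray*d[...,None]
def uv(q): return np.stack([q[...,0]*.999-q[...,1]*.039,q[...,0]*.039+q[...,1]*.999,q[...,2]],-1)
def plane(z): return uv(C+ray*((z-C[2])/ray[...,2])[...,None])
B=uv(P); g=im.mean(2)
Q=plane(.105)
M=(g<70)&(Q[...,0]>.405)&(Q[...,0]<.432)&(abs(Q[...,1]+.06)<.04)&(v>295)&(v<308)
ys,xs=np.nonzero(M);print('dark px',len(xs),[(a,b,int(g[b,a])) for a,b in zip(xs,ys)])
wt=np.clip(110-g,0,None)*M; print('pointer uv (dark, z=.105)',(Q*wt[...,None]).sum((0,1))/wt.sum())
M2=(B[...,2]>.075)&(B[...,2]<.112)&(B[...,0]>.41)&(B[...,0]<.432)&(abs(B[...,1]+.06)<.04);print('pointer depth',B[M2].round(4).tolist())
c=(abs(B[...,1]+.049)<.03)&(B[...,0]>.36)&(B[...,0]<.42)
for lo,hi in((.06,.08),(.08,.095),(.095,.11),(.11,.14)):
    q=B[c&(B[...,2]>lo)&(B[...,2]<hi)]
    print('cone',lo,len(q),'v',q[:,1].min().round(4),q[:,1].max().round(4),'mid',((q[:,1].min()+q[:,1].max())/2).round(4),'mean',q.mean(0).round(4))
print(np.round(g[296:328,350:374]).astype(int)[::2]) if 0 else None
cv2.imwrite('pics/z.png',cv2.resize(im[290:330,335:395].astype(np.uint8),None,fx=12,fy=12,interpolation=cv2.INTER_NEAREST)[:,:,::-1])
E
python3 meas.py
```

```text
dark px 4 [(np.int64(365), np.int64(302), 49), (np.int64(364), np.int64(303), 49), (np.int64(365), np.int64(303), 53), (np.int64(366), np.int64(303), 67)]
pointer uv (dark, z=.105) [ 0.41762133 -0.06469195  0.105     ]
pointer depth [[0.4223, -0.0658, 0.0908], [0.4222, -0.0676, 0.1034], [0.4197, -0.0655, 0.095], [0.4195, -0.0674, 0.1059], [0.4171, -0.0655, 0.0954], [0.417, -0.0674, 0.106]]
cone 0.06 84 v -0.0674 -0.0326 mid -0.05 mean [ 0.3867 -0.0489  0.0721]
cone 0.08 44 v -0.0655 -0.0351 mid -0.0503 mean [ 0.3942 -0.0496  0.0869]
cone 0.095 37 v -0.0674 -0.0396 mid -0.0535 mean [ 0.3952 -0.0514  0.102 ]
cone 0.11 24 v -0.057 -0.0438 mid -0.0504 mean [ 0.3935 -0.0496  0.1195]
```

View pics/z.png

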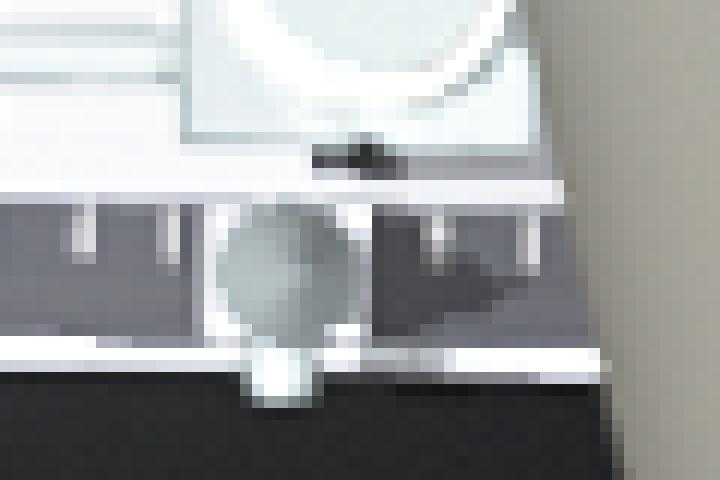

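Offset is pointer v ≈ −0.067 against cone v ≈ −0.050, so about 16.5 mm remains. I'll push 14 mm and then re-measure, using the block's edges as well.

>>> play_rows(increments=[[[0,0,-0.5,0,0],[0,0,-1,0,0],[0,0,-1.4,0,0],[0,0,-1.4,0,0],[0,0,-1.4,0,0]]])

```text
time: 10.15
tcp_pos: [0.5722, -0.0911, 0.1006]
ee_rot: [[0.999, -0.039, 0.0], [-0.039, -0.999, 0.001], [0.0, -0.001, -1.0]]
contact_force: [0.8, -0.4, 0.1]
gripper_width: 0.007
gripper_force: 0.0
```

```bash
cat >> meas.py <<'E'
o=status.get_obs();p=o['tcp_pos'];print('tool v',p[0]*.039+p[1]*.999,o['contact_force'])
# block edges (z=.052), along rows near the block's near rim, subpixel by gradient in g
Q=plane(.052)
for r in (294,296,298,300):
    row=g[r]; gr=np.gradient(row)
    print('row',r,'x0=335',np.round(row[335:385]).astype(int).tolist())
# cone block and dish
dm=(B[...,2]>.066)&(B[...,2]<.078)&(B[...,0]>.43)&(B[...,0]<.495)&(abs(B[...,1]+.05)<.05)
q=B[dm].astype(np.float32);(c,r)=cv2.minEnclosingCircle(q[:,:2].copy());print('dish circle',c,r,'v range',np.percentile(q[:,1],[0.5,99.5]))
E
python3 meas.py
```

```text
dark px 5 [(np.int64(359), np.int64(302), 59), (np.int64(360), np.int64(302), 64), (np.int64(359), np.int64(303), 49), (np.int64(360), np.int64(303), 61), (np.int64(361), np.int64(303), 64)]
pointer uv (dark, z=.105) [ 0.41761783 -0.05122247  0.105     ]
pointer depth [[0.4218, -0.0519, 0.1039], [0.4219, -0.0545, 0.1044], [0.4192, -0.0519, 0.1047], [0.4193, -0.0547, 0.102], [0.4166, -0.0519, 0.1048], [0.4168, -0.0548, 0.1008]]
cone 0.06 87 v -0.0674 -0.0326 mid -0.05 mean [ 0.3871 -0.0496  0.0723]
cone 0.08 43 v -0.064 -0.0351 mid -0.0495 mean [ 0.3929 -0.0482  0.087 ]
cone 0.095 38 v -0.0605 -0.0396 mid -0.0501 mean [ 0.3966 -0.05    0.1016]
cone 0.11 24 v -0.0569 -0.044 mid -0.0505 mean [ 0.3934 -0.0496  0.1185]
tool v -0.06927166886022282 [ 0.05818745  0.05224683 -0.06201638]
row 294 x0=335 [248, 249, 249, 249, 248, 249, 248, 249, 249, 242, 229, 248, 247, 248, 246, 239, 252, 254, 253, 253, 253, 246, 237, 238, 238, 238, 238, 240, 244, 241, 232, 219, 235, 255, 249, 198, 204, 245, 235, 127, 142, 147, 151, 154, 157, 159, 161, 163, 163, 166]
row 296 x0=335 [205, 206, 206, 208, 209, 214
[... 162 characters left out ...]
249, 141, 135, 145, 148, 152, 155, 158, 160, 162, 164, 165]
row 298 x0=335 [254, 251, 250, 250, 250, 249, 249, 249, 250, 245, 228, 248, 248, 248, 248, 236, 237, 239, 237, 236, 242, 238, 233, 242, 249, 252, 251, 249, 243, 233, 216, 234, 238, 243, 250, 249, 249, 250, 250, 161, 130, 140, 147, 151, 154, 157, 158, 160, 162, 164]
row 300 x0=335 [251, 250, 250, 250, 250, 250, 250, 250, 248, 237, 238, 250, 250, 251, 250, 239, 240, 241, 242, 241, 241, 243, 242, 245, 245, 244, 247, 254, 252, 252, 250, 249, 250, 250, 249, 250, 249, 251, 250, 169, 139, 137, 145, 148, 151, 155, 156, 159, 161, 163]
dish circle (0.4623095691204071, -0.05171932280063629) 0.03173866122961044 v range [-0.07746995 -0.02675992]
```

>>> play_rows(increments=[[[0,0,-0.1,0,0],[0,0,-0.2,0,0],[0,0,-0.25,0,0],[0,0,-0.25,0,0],[0,0,-0.25,0,0]]])

```text
time: 10.85
tcp_pos: [0.5722, -0.09, 0.1006]
ee_rot: [[0.999, -0.04, 0.0], [-0.04, -0.999, -0.0], [0.0, 0.0, -1.0]]
contact_force: [0.7, -2.0, 1.2]
gripper_width: 0.005
gripper_force: 1.1
```

```bash
sed -i "/print('row'/d" meas.py; sed -i "s/^    row=g\[r\].*/    pass/" meas.py; python3 meas.py; python3 - <<'E'
from h import *
im,d=grab_frame('scene');cv2.imwrite('pics/s1.png',cv2.resize(im[190:300,190:340],None,fx=5,fy=5,interpolation=cv2.INTER_CUBIC)[:,:,::-1])
E
```

```text
dark px 4 [(np.int64(359), np.int64(302), 48), (np.int64(359), np.int64(303), 48), (np.int64(360), np.int64(303), 66), (np.int64(361), np.int64(303), 64)]
pointer uv (dark, z=.105) [ 0.41737674 -0.05096108  0.105     ]
pointer depth [[0.4222, -0.0507, 0.0785], [0.4218, -0.0519, 0.1048], [0.4219, -0.0545, 0.1039], [0.4196, -0.0507, 0.0778], [0.4193, -0.052, 0.1026], [0.4193, -0.0545, 0.105], [0.417, -0.0507, 0.0786], [0.4167, -0.052, 0.1031], [0.4167, -0.0544, 0.1067]]
cone 0.06 84 v -0.0675 -0.0326 mid -0.05 mean [ 0.3862 -0.0495  0.0723]
cone 0.08 41 v -0.0639 -0.0375 mid -0.0507 mean [ 0.3941 -0.0487  0.0868]
cone 0.095 39 v -0.0605 -0.0397 mid -0.0501 mean [ 0.3962 -0.0501  0.1016]
cone 0.11 25 v -0.0571 -0.044 mid -0.0506 mean [ 0.3936 -0.0497  0.1181]
tool v -0.06726847274591402 [ 0.1965893  -2.57404603 -1.40025379]
dish circle (0.4635183811187744, -0.052838243544101715) 0.032340556383132935 v range [-0.07743043 -0.0252497 ]
```

View pics/z.png

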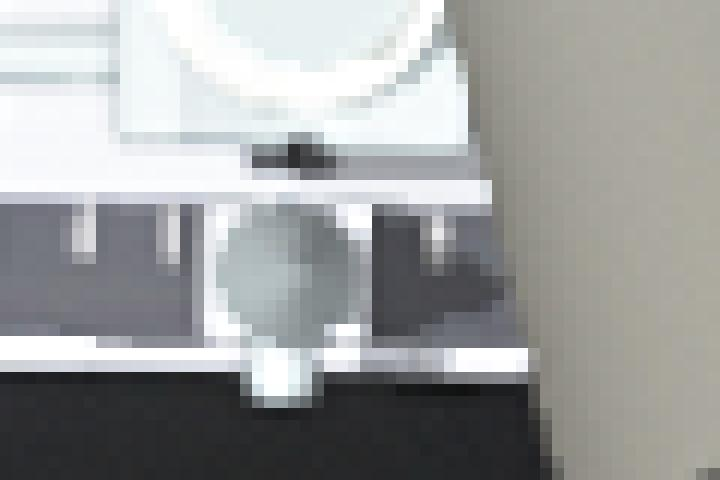

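The carriage barely moved because the push first took up a gap. The finger is in contact now, so I'll push another 3 mm.

>>> play_rows(increments=[[[0,0,-0.1,0,0],[0,0,-0.2,0,0],[0,0,-0.3,0,0],[0,0,-0.3,0,0],[0,0,-0.3,0,0]]])

```text
time: 11.6
tcp_pos: [0.5723, -0.0862, 0.1005]
ee_rot: [[0.999, -0.039, 0.0], [-0.039, -0.999, 0.0], [0.0, -0.0, -1.0]]
contact_force: [-0.1, -1.6, 0.2]
gripper_width: 0.005
gripper_force: 0.8
```

```bash
python3 meas.py; python3 - <<'E'
from h import *
m=camera_model('scene');K=np.array(m['intrinsics']);R=np.array(m['R']);t=np.array(m['t'])
im,d=grab_frame('scene')
# expected pixel of cone tip and of pointer top in the scene view
def px(u,v,z):
    X=np.array([u*.999+v*.039,-u*.039+v*.999,z]);c=R@X+t;q=K@c;return q[:2]/q[2]
print('cone tip',px(.3935,-.05,.134),'pointer top if v=-.05',px(.4175,-.05,.105),'v=-.053',px(.4175,-.053,.105))
E
```

```text
dark px 5 [(np.int64(358), np.int64(302), 57), (np.int64(357), np.int64(303), 65), (np.int64(358), np.int64(303), 58), (np.int64(359), np.int64(303), 67), (np.int64(360), np.int64(303), 65)]
pointer uv (dark, z=.105) [ 0.41713251 -0.04765788  0.105     ]
pointer depth [[0.4218, -0.047, 0.098], [0.4218, -0.0494, 0.1027], [0.4192, -0.0469, 0.1012], [0.4192, -0.0493, 0.1045], [0.4167, -0.0472, 0.0957], [0.4166, -0.0493, 0.1055]]
cone 0.06 85 v -0.0674 -0.0326 mid -0.05 mean [ 0.3869 -0.0492  0.0726]
cone 0.08 40 v -0.064 -0.0374 mid -0.0507 mean [ 0.3934 -0.0491  0.0865]
cone 0.095 42 v -0.0606 -0.0396 mid -0.0501 mean [ 0.3958 -0.0497  0.102 ]
cone 0.11 22 v -0.057 -0.0441 mid -0.0505 mean [ 0.3935 -0.0501  0.1197]
tool v -0.0638059375660609 [ 0.68712883 -1.21717392  0.53790655]
dish circle (0.4608101546764374, -0.04751316085457802) 0.03230038657784462 v range [-0.07456562 -0.02134559]
cone tip [263.5354883  214.97871729] pointer top if v=-.05 [268.21611613 225.42349922] v=-.053 [267.44895154 225.8285059 ]
```

```bash
cat >> meas.py <<'E'
print('---')
for r in (308,309,316,317): print(r,np.round(g[r,348:370]).astype(int).tolist())
Q=plane(.074)
for r in (308,316): print(r,'v at col 351.5,365.5',[np.interp(x,np.arange(640),Q[r,:,1]).round(4) for x in(351,352,365,366)],Q[r,360,0])
# per-pixel side/top of pointer
for r in (301,302,303): print(r,[(c,B[r,c].round(4).tolist(),int(g[r,c])) for c in range(355,363)])
E
python3 meas.py | sed -n '/---/,$p'
```

```text
---
308 [161, 218, 100, 142, 236, 254, 228, 194, 168, 163, 154, 146, 129, 120, 143, 224, 255, 255, 69, 89, 90, 86]
309 [163, 218, 100, 146, 236, 245, 186, 178, 176, 169, 164, 156, 129, 120, 115, 143, 221, 230, 69, 78, 78, 73]
316 [120, 120, 113, 160, 251, 255, 221, 180, 180, 174, 164, 157, 142, 136, 133, 142, 172, 146, 68, 75, 76, 75]
317 [120, 120, 116, 152, 246, 255, 254, 219, 171, 166, 160, 152, 142, 144, 207, 255, 255, 183, 65, 71, 72, 81]
308 v at col 351.5,365.5 [np.float64(-0.0299), np.float64(-0.0326), np.float64(-0.067), np.float64(-0.0697)] 0.40390516213656286
316 v at col 351.5,365.5 [np.float64(-0.0302), np.float64(-0.0329), np.float64(-0.0673), np.float64(-0.0699)] 0.382874397210898
301 [(355, [0.4225, -0.0414, 0.0506], 217), (356, [0.4226, -0.0442, 0.0481], 221), (357, [0.4226, -0.0467, 0.0511], 197), (358, [0.4218, -0.0468, 0.1025], 163), (359, [0.4218, -0.0493, 0.1033], 168), (360, [0.4227, -0.0547, 0.0528], 235), (361, [0.4228, -0.0576, 0.0496], 241), (362, [0.4229, -0.0603, 0.0494], 242)]
302 [(355, [0.4199, -0.0417, 0.0444], 136), (356, [0.42, -0.0443, 0.0457], 137), (357, [0.4199, -0.0468, 0.0497], 98), (358, [0.4193, -0.0471, 0.097], 56), (359, [0.4192, -0.0492, 0.106], 83), (360, [0.4202, -0.0552, 0.0442], 124), (361, [0.4202, -0.0579, 0.0448], 151), (362, [0.4208, -0.0625, 0.0125], 182)]
303 [(355, [0.4172, -0.0416, 0.0474], 97), (356, [0.4172, -0.0443, 0.0472], 93), (357, [0.4173, -0.0469, 0.0494], 65), (358, [0.4166, -0.047, 0.0999], 58), (359, [0.4166, -0.0494, 0.1036], 68), (360, [0.4175, -0.0551, 0.0461], 66), (361, [0.4175, -0.0579, 0.0457], 101), (362, [0.4181, -0.0624, 0.0135], 165)]
```

The pointer's left face is at v = −0.047, so its centre is −0.049. The cone block's centre is −0.0493 to −0.050, so they are aligned within about 1 mm. I'll back the finger off the handle and lift.

>>> play_rows(increments=[[[0,0,1,0,0],[0,0.5,2,0,0],[0,0.5,2.5,-2,0],[0,0.5,2.5,-6,0],[0,0.5,2.5,-10,0]]])

```text
time: 12.55
tcp_pos: [0.5757, -0.1129, 0.201]
ee_rot: [[0.999, -0.041, -0.002], [-0.041, -0.999, 0.0], [-0.002, -0.0, -1.0]]
contact_force: [0.8, 0.8, -0.0]
gripper_width: 0.006
gripper_force: 0.0
```

>>> play_rows(increments=[[[0,0,0,-8,0],[0,0,20,-8,0],[0,0,20,-8,0],[0,0,20,-8,0],[0,0,20,-8,0]]])

```text
time: 13.05
tcp_pos: [0.5679, -0.3123, 0.2808]
ee_rot: [[0.999, -0.04, 0.0], [-0.04, -0.999, -0.0], [0.0, 0.0, -1.0]]
contact_force: [2.1, -0.1, -0.4]
gripper_width: 0.008
gripper_force: 0.0
```

```bash
python3 meas.py | grep -E "pointer|cone|tool|30[123] \["; python3 - <<'E'
from h import *
z=np.load('top0.npz');im,d,P=cloud('top');o=status.get_obs();print(o['time'],np.round(o['tcp_pos'],3))
df=np.abs(im.astype(int)-z['im']).max(2)>60
for n,(a,b,c,e) in dict(jar=(265,175,295,205),bowl=(310,180,345,212),beaker=(122,220,165,260),driver=(105,290,190,310),pad=(405,165,465,208),glass=(485,215,528,252),wash=(492,260,540,295)).items(): print(n,df[b:e,a:c].mean().round(3))
q=P[205:260,190:240].reshape(-1,3);q=q[(q[:,2]>.055)&(q[:,2]<.072)];print('drawer handle x',np.median(q[:,0]))
cv2.imwrite('pics/f.png',im[:,:,::-1])
E
```

```text
pointer uv (dark, z=.105) [ 0.4171293  -0.04767871  0.105     ]
pointer depth [[0.4218, -0.047, 0.0972], [0.4218, -0.0492, 0.1057], [0.4192, -0.047, 0.0996], [0.4191, -0.0491, 0.1079], [0.4166, -0.0469, 0.1011], [0.4166, -0.0493, 0.1059]]
cone 0.06 82 v -0.0674 -0.0326 mid -0.05 mean [ 0.3868 -0.0495  0.0722]
cone 0.08 41 v -0.0641 -0.0373 mid -0.0507 mean [ 0.3932 -0.0494  0.0868]
cone 0.095 37 v -0.0604 -0.0396 mid -0.05 mean [ 0.3962 -0.0488  0.1016]
cone 0.11 25 v -0.0571 -0.044 mid -0.0505 mean [ 0.3936 -0.0499  0.119 ]
tool v -0.28915232611972863 [0.83480666 0.42838261 0.20918277]
301 [(355, [0.4225, -0.0413, 0.0526], 200), (356, [0.4226, -0.0441, 0.0498], 207), (357, [0.4157, -0.0271, 0.4459], 184), (358, [0.4218, -0.047, 0.0972], 153), (359, [0.4218, -0.0492, 0.1057], 157), (360, [0.4228, -0.0548, 0.0516], 223), (361, [0.4229, -0.0577, 0.0479], 231), (362, [0.4229, -0.0602, 0.0505], 232)]
302 [(355, [0.4198, -0.0415, 0.0492], 126), (356, [0.4199, -0.0442, 0.0492], 131), (357, [0.42, -0.047, 0.0463], 93), (358, [0.4192, -0.047, 0.0996], 57), (359, [0.4191, -0.0491, 0.1079], 79), (360, [0.4202, -0.0553, 0.0433], 118), (361, [0.4202, -0.0577, 0.0486], 142), (362, [0.4208, -0.0625, 0.0114], 170)]
303 [(355, [0.4172, -0.0415, 0.0485], 92), (356, [0.4173, -0.0444, 0.0459], 88), (357, [0.4173, -0.047, 0.0472], 64), (358, [0.4166, -0.0469, 0.1011], 59), (359, [0.4166, -0.0493, 0.1059], 66), (360, [0.4175, -0.0552, 0.0457], 64), (361, [0.4176, -0.0579, 0.0449], 97), (362, [0.4181, -0.0626, 0.0117], 155)]
13.3 [ 0.568 -0.309  0.28 ]
jar 0.0
bowl 0.0
beaker 0.0
driver 0.0
pad 0.0
glass 0.602
wash 0.586
drawer handle x 0.6064733300957897
```

View pics/f.png

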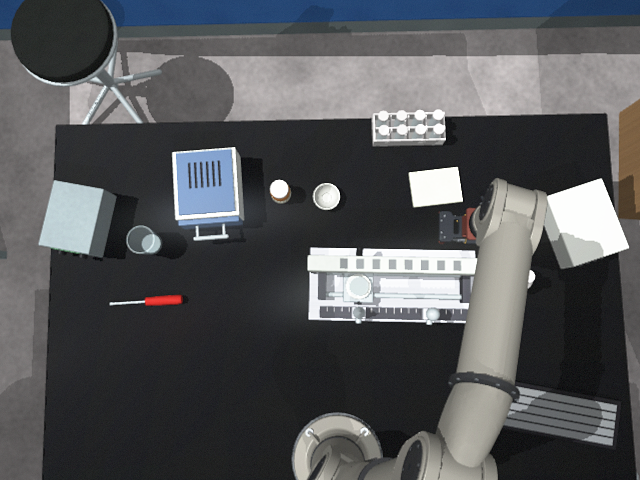

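The final view shows the drawer shut and the pointer (358,302) in line with the cone (358,314). The bystanders in view are unmoved. The two bottles are only hidden behind the raised arm, which stayed well above them.

```bash
python3 -c "
from cell import workorder
print(workorder.close_job())"
```

```text
the job is handed in; nothing more can be done
None
```

The job is handed in: the filter drawer was pushed fully home first, then the sample carriage was slid until its pointer stood in line with the cone index, within about 1 mm by the top camera. The arm can't tilt, so I pushed the handle sideways with closed fingers instead of gripping it. The loose things in view hadn't moved; in the last picture the arm hid the wash and glass bottles, so I couldn't check those two at the end.

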